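# Uncover the clamp bracket and hold its hidden bolt head

## Task

A colleague is about to tighten the nut on the front of the aluminium clamp bracket, and the bolt must not turn with it. Lift the blue cover off the bracket and lay it (not drop it) flat in the large compartment of the white parts tray, then reach down into the gap behind the bracket's front plate, grasp the flat bolt head there between both fingers and turn it upright against its spring. Finish while still holding the head firmly upright (do not let go), and leave the other things on the bench and in the tray where they are.

Things in the scene. Friction and masses are not known exactly. Their poses are not given: they have to be found in the camera images.
- bracket: fixed aluminium clamp bracket, origin under the centre of its dark base (130 x 130 x 8 mm). Two upright plates (6 mm thick, 110 mm wide along y, top edges at z = 100 mm) stand across its x with a 50 mm gap, inner faces at x = -25 and 25 mm. The front plate (-x) carries the bolt, its nut and a red flag in front. Webs at y = -52 and 52 mm close the gap's ends up to z = 30 mm only. Yaw varies
- bolt_seat (a point): fixed point in the bracket's gap where the centre of the bolt head lies: bracket x = -4, y = 0, z = 62 mm, 38 mm below the plates' top edges; axes as the bracket's. The head is a steel bar 20 mm along x, 14 mm thick between its two large faces and 36 mm long, turning about its centre; it stands off the front plate on an 11 mm long, 22 mm thick brass spacer
- bolt (a joint): turn of the bolt about bracket x (rad). 0: the head stands upright, its large faces looking to bracket +y and -y, and the red flag on the nut points straight up; positive: head and flag lean with the top towards bracket -y. A spring (0.15 N m/rad) turns it back to about 0.4 whenever it is not held. Fingers that close on the large faces along bracket y turn it upright
- cover_handle (a point): centre of the black bar handle of the loose blue cover (plate 66 x 124 x 5 mm, about 120 g). The bar is 14 mm thick along the cover's x, 60 mm long along y, 14 mm high, its centre 33 mm above the plate's underside, with 21 mm between bar and plate (posts at y = -23 and 23 mm). The cover starts lying loose on the bracket's top edges over the gap, its long side along bracket y
- cover: the whole loose blue cover, its origin at the centre of its underside, axes as the handle's
- tray_slot (a point): centre of the floor of the large compartment of the fixed white parts tray (154 x 140 mm; floor 3 mm and wall tops 14 mm above the bench; walls 3 mm thick). The compartment is 76 mm along x and 134 mm along y; the cover lies in it with its long side along y, either way round. Narrow compartments beyond it (+x) hold tweezers and a cap. Yaw varies
- tweezers: steel tweezers 124 mm long in the narrow compartment of the tray; leave alone
- spare_cap: green screw cap, 34 mm across, in a small compartment of the tray; leave alone
- marker_red: red marker pen 129 mm long lying on the bench; leave alone
- timer: white bench timer 59 x 65 x 22 mm; leave alone
- beaker: glass beaker, 73 mm across, 92 mm high; leave alone
- petri_lid: clear round dish lid, 70 mm across, 10 mm high; leave alone
Things that resemble listed ones, but are neither listed nor needed, are in the scene too. There is more than one size of the bracket; the one meant has the size given above.

How it is judged:
By the outcome, as a careful person would: the job done as asked, in the order asked, and still so for the second after the job is handed in, while the arm keeps its last pose, push and grip.
It also fails if it takes over 46 s, if anything falls off the work surface, if the arm or the gripper's body presses on something with over 40 N, if the wrist force passes 120 N, or if a joint passes its speed limit or range.

## Robot

A 6-joint arm with a two-finger parallel gripper is mounted at the origin on the work surface; the furniture and walls round the work are solid. World frame = base frame: x ahead of the robot, y to its left, z up, the work surface at z = 0. Lengths are in m, angles in rad, forces in N, time in s.
With the tool pointing down it reaches from about 0.35 to 0.925 m from the base axis. Payload 6.4 kg.
Tool frame: the origin (TCP) lies midway between the tips of the shut fingers; the grasp point (between the pads) lies 19 mm behind it (env.grasp_offset is the distance from the TCP to the grasp point, in m); z points along the fingers, y is the line along which they close (so a half turn about z gives the same grasp; the last joint's range is limited). The gripper opens to 94 mm and grips with 3 to 60 N. Pads are 16 mm wide; open, the fingers measure 119 mm over their backs; the gripper's body (75 mm by 177 mm) begins 78 mm behind the grasp point.
Start: joints at [1.026, 0.245, 1.558, -0, 1.339, -0.174], TCP at [0.236, 0.606, 0.205] pointing down, gripper open.
Joint ranges: [-3.13, 3.13], [-1.02, 2.26], [0.13, 2.54], [-0.95, 4.09], [0.21, 2.88], [-2.74, 2.74]. Speed limits (rad/s): [2.57, 2.57, 3.14, 3.14, 3.14, 3.14].

## Interface

Orientations are given as [roll, pitch, yaw] about the fixed x, y, z axes, in that order (R = Rz(yaw) Ry(pitch) Rx(roll)).
In Python, from cell import observe, get_image, camera_model, order, env gives the robot as it stands.
- The arm moves only by the tool drive_tool, never from a script. Its argument "rows" is a list that holds one entry, the list of rows, each a list of 4 numbers: the shift along the tool's x, y, z in m, then the turn about the tool's z in degrees. In form: [[[x, y, z, yaw], ...]]. A call has 1 to 5 rows; each row shifts and turns the commanded pose from where the row before left it, along the tool's axes as they then stand; what a row does not reach is not made up. A row lasts 1/12 s, in which the tool goes at most 41.7 mm and 7.16 degrees, less where a joint would pass 70% of its speed; a pose out of reach is approached as far as the arm can. A call with a gripper value outside its range is refused whole. "hand" is the opening, from -1 (shut) to 1 (fully open), set as the call begins (left out, the last holds). The fingers move at their own pace and stop on an object; "newtons" is the grip in N (left out, the last holds). Time passes only in rows, so rows that do not move let the fingers close. It gives the time, the measured TCP pose, the force, the opening and the grip force at its end, in the units of the state.
- observe(): the state, without advancing time (a new reading comes with each control period).
- get_image(name): name is "side" or "top" or "wrist"; returns the picture (420x560x3 uint8, red, green, blue); there is no depth.
- camera_model(name): a dict with "fx", "fy", "cx", "cy" (pixels), "extrinsics" (4x4, takes a point from world to camera coordinates). Camera axes: x right, y down, z forward; pixel columns grow to the right and rows downward; lengths in m; the calibration is good to about 2 mm. A picture is of the moment at which its call begins: read the wrist's pose just before it. camera_model takes no time and is no camera call; for the wrist camera it gives the pose at the moment of the call.
- order.sign_off(): hands the job in; it is judged then, once.
The state is a dict: "clock": time; "qpos": joint angles; "qd": joint speeds; "joint_torque": joint torques, N m; "tcp_pos": TCP position; "ee_rot": TCP orientation; "force": force on the tool from outside, world axes, zero at the start; "ft_torque": the same for the moment, N m; "opening": finger opening in m; "grip_force": force on a finger pad.
Only numpy, scipy, OpenCV 4.12 (cv2) and the standard library are available. Lean on these libraries where they do the work, as an engineer would, in place of code of your own. Each camera call takes 0.05 s, during which the arm holds its last target. There are 200 camera calls.

## Working session

There is one attempt and no reset: what is moved stays moved. The work goes in short steps, Python scripts to look and compute and a tool call to move; the robot and the scene stay as the last step left them, time stands still between calls to the robot, and variables do not carry over. Pictures are saved under pics/ and viewed, at most 10 in all, crops included, and the job is handed in when it is done.

Besides the shell and the picture viewer there is one more tool, called after ">>>" by a JSON object that holds its "name" and its "arguments", one argument or row to a line. drive_tool: Moves the arm, as the interface text tells. Its arguments: {"type":"object","properties":{"rows":{"type":"array"},"hand":{"type":"number"},"newtons":{"type":"number"}},"required":["rows"]}

```bash
mkdir -p pics; python3 - <<'E'
from cell import observe,get_image,camera_model
import cv2,numpy as np
o=observe();print(o)
for n in("top","side"):
    im=get_image(n);cv2.imwrite(f"pics/{n}0.png",im[:,:,::-1])
    m=camera_model(n);print(n,m)
E
```

```text
{'clock': 0.0, 'qpos': array([ 1.02591287e+00,  2.45814237e-01,  1.55897948e+00, -1.35880036e-05,
        1.33870303e+00, -1.74108279e-01]), 'qd': array([ 0.00032508, -0.00071946, -0.00131731,  0.00175255,  0.00010264,
        0.00049335]), 'joint_torque': array([ 1.46231283e-03, -4.15822077e+01, -3.14606881e+01,  6.86150626e-02,
        3.30059370e-02, -1.60627183e-04]), 'tcp_pos': array([0.23521126, 0.60531529, 0.20436383]), 'ee_rot': array([-3.13971506e+00, -3.16828181e-04,  2.77082032e+00]), 'force': array([-0.28311225, -0.80858396,  0.08793119]), 'ft_torque': array([ 0.01998344,  0.0116353 , -0.058963  ]), 'grip_force': 0.0, 'opening': 0.09424027150861346}
top {'fx': 450.7454469444346, 'fy': 450.7454469444346, 'cx': 282.46828445786304, 'cy': 210.72608209527593, 'extrinsics': array([[-0.01165002, -0.99974957, -0.01910675,  0.02537887],
       [-0.99089581,  0.01410569, -0.13389   ,  0.52277128],
       [ 0.13412598,  0.01737297, -0.99081199,  1.33768537],
       [ 0.        ,  0.        ,  0.        ,  1.        ]])}
side {'fx': 414.9674920357541, 'fy': 414.9674920357541, 'cx': 276.24804046325306, 'cy': 207.18038021393306, 'extrinsics': array([[-0.99881291,  0.04846427, -0.00489848,  0.51033601],
       [ 0.03076113,  0.54958008, -0.83487454,  0.0725674 ],
       [-0.03776948, -0.83403414, -0.55041849,  1.09375273],
       [ 0.        ,  0.        ,  0.        ,  1.        ]])}
```

View pics/top0.png

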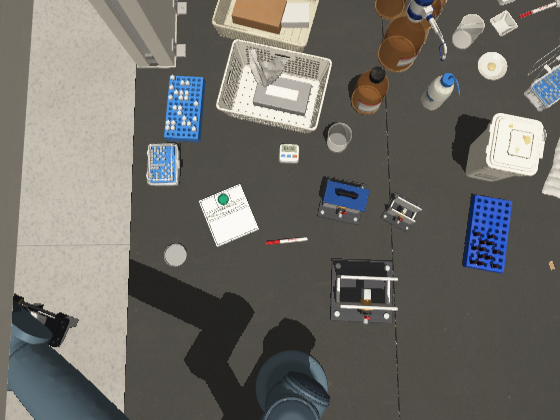

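View pics/side0.png

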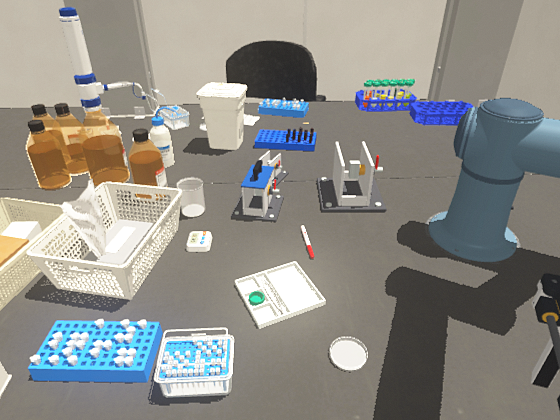

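The top view shows the covered bracket at about (345,195), with its flag at (341,212) in front (towards the robot). The tray is at (229,214), with the cap at its far end (223,199). The larger bracket at (363,290) and the small one at (402,212) are decoys.

```bash
cat > h.py <<'E'
import cv2,numpy as np
from cell import observe,get_image,camera_model
from scipy.spatial.transform import Rotation as R
def ray(m,px,z):
    E=m["extrinsics"];c=-E[:3,:3].T@E[:3,3]
    px=np.atleast_2d(px).astype(float)
    d=np.c_[(px[:,0]-m["cx"])/m["fx"],(px[:,1]-m["cy"])/m["fy"],np.ones(len(px))]@E[:3,:3]
    return c+d*((z-c[2])/d[:,2])[:,None]
def proj(m,p):
    E=m["extrinsics"];q=np.atleast_2d(p)@E[:3,:3].T+E[:3,3]
    return np.c_[m["fx"]*q[:,0]/q[:,2]+m["cx"],m["fy"]*q[:,1]/q[:,2]+m["cy"]]
def big(mask):
    c,_=cv2.findContours(mask.astype(np.uint8),cv2.RETR_EXTERNAL,cv2.CHAIN_APPROX_NONE)
    return max(c,key=cv2.contourArea)[:,0]
def rect(m,mask,z):
    w=ray(m,big(mask),z)[:,:2]
    (c,s,a)=cv2.minAreaRect((w*1000).astype(np.float32)); return c,s,a
def rel(p,o):
    "world point -> shift in tool axes of TCP"
    return R.from_euler('xyz',o["ee_rot"]).inv().apply(np.array(p)-o["tcp_pos"])
E
python3 - <<'E'
from h import *
m=camera_model("top");im=cv2.imread("pics/top0.png");hsv=cv2.cvtColor(im,cv2.COLOR_BGR2HSV)
def win(mask,x0,x1,y0,y1):
    k=np.zeros(mask.shape,np.uint8);k[y0:y1,x0:x1]=mask[y0:y1,x0:x1];return k
b=cv2.inRange(hsv,(100,110,50),(130,255,255))
print("cover",rect(m,win(b,310,375,165,225),.105))
w=cv2.inRange(hsv,(0,0,150),(180,60,255))
print("tray",rect(m,win(w,190,265,175,255),.014))
g=cv2.inRange(hsv,(70,100,50),(95,255,255));print("cap",ray(m,big(win(g,200,250,180,220)).mean(0),.015))
m=camera_model("side");im=cv2.imread("pics/side0.png");hsv=cv2.cvtColor(im,cv2.COLOR_BGR2HSV)
w=cv2.inRange(hsv,(0,0,150),(180,60,255))
print("tray side",rect(m,win(w,230,330,255,330),.014))
E
```

```text
cover ((556.27685546875, -166.43527221679688), (123.6187744140625, 66.04487609863281), 75.9714584350586)
tray ((516.3726806640625, 187.2486572265625), (156.04574584960938, 139.55133056640625), 22.17719841003418)
cap [[0.56526928 0.20433118 0.015     ]]
tray side ((506.2511291503906, 188.8824005126953), (199.55728149414062, 223.42254638671875), 10.271932601928711)
```

```bash
cat >> h.py <<'E'
def plan(p,yaw,n=None,step=.038):
    "print rows (tool shift mm-rounded, turn deg) from the current pose to p with tool down at yaw (deg)"
    o=observe();y0=np.degrees(o["ee_rot"][2]);d=np.array(p)-o["tcp_pos"]
    dy=(yaw-y0+180)%360-180
    n=n or int(max(np.ceil(np.linalg.norm(d)/step),np.ceil(abs(dy)/6.5),1))
    print("t",round(o["clock"],2),"tcp",o["tcp_pos"].round(4),"yaw",round(y0,1),"n",n)
    for k in range(n):
        a=np.radians(y0+dy*k/n);c,s=np.cos(a),np.sin(a);q=d/n
        print([round(v,3) for v in(c*q[0]+s*q[1],s*q[0]-c*q[1],-q[2])]+[round(-dy/n,1)],end=",")
        if k%5==4:print()
    print()
E
python3 -c "
from h import *
plan([.52,-.155,.25],76)"
```

```text
t 0.1 tcp [0.2353 0.6054 0.2045] yaw 158.8 n 22
[np.float64(-0.025), np.float64(-0.028), np.float64(-0.002), np.float64(3.8)],[np.float64(-0.026), np.float64(-0.026), np.float64(-0.002), np.float64(3.8)],[np.float64(-0.028), np.float64(-0.024), np.float64(-0.002), np.float64(3.8)],[np.float64(-0.029), np.float64(-0.022), np.float64(-0.002), np.float64(3.8)],[np.float64(-0.031), np.float64(-0.02), np.float64(-0.002), np.float64(3.8)],
[np.float64(-0.032), np.float64(-0.018), np.float64(-0.002), np.float64(3.8)],[np.float64(-0.033), np.float64(-0.016), np.float64(-0.002), np.float64(3.8)],[np.float64(-0.034), np.float64(-0.014), np.float64(-0.002), np.float64(3.8)],[np.float64(-0.035), np.float64(-0.011), np.float64(-0.002), np.float64(3.8)],[np.float64(-0.036), np.float64(-0.009), np.float64(-0.002), np.float64(3.8)],
[np.float64(-0.036), np.float64(-0.007), np.float64(-0.002), np.float64(3.8)],[np.float64(-0.037), np.float64(-0.004), np.float64(-0.002), np.float64(3.8)],[np.float64(-0.037), np.float64(-0.002), np.float64(-0.002), np.float64(3.8)],[np.float64(-0.037), np.float64(0.0), np.float64(-0.002), np.float64(3.8)],[np.float64(-0.037), np.float64(0.003), np.float64(-0.002), np.float64(3.8)],
[np.float64(-0.037), np.float64(0.005), np.float64(-0.002), np.float64(3.8)],[np.float64(-0.036), np.float64(0.008), np.float64(-0.002), np.float64(3.8)],[np.float64(-0.036), np.float64(0.01), np.float64(-0.002), np.float64(3.8)],[np.float64(-0.035), np.float64(0.012), np.float64(-0.002), np.float64(3.8)],[np.float64(-0.034), np.float64(0.015), np.float64(-0.002), np.float64(3.8)],
[np.float64(-0.033), np.float64(0.017), np.float64(-0.002), np.float64(3.8)],[np.float64(-0.032), np.float64(0.019), np.float64(-0.002), np.float64(3.8)],
```

>>> {"name": "drive_tool", "arguments": {
  "rows": [
    [[-0.025, -0.028, -0.006, 3.8], [-0.026, -0.026, -0.006, 3.8], [-0.028, -0.024, -0.006, 3.8], [-0.029, -0.022, -0.006, 3.8], [-0.031, -0.02, -0.006, 3.8]]
  ],
  "hand": 1
}}

```text
clock: 0.52
tcp_pos: [0.2997, 0.4312, 0.2351]
ee_rot: [-3.141, 0.0, 2.437]
force: [-0.3, 0.2, -0.4]
opening: 0.0936
grip_force: 0.0
```

>>> {"name": "drive_tool", "arguments": {
  "rows": [
    [[-0.032, -0.018, -0.006, 3.8], [-0.033, -0.016, -0.006, 3.8], [-0.034, -0.014, -0.002, 3.8], [-0.035, -0.011, -0.002, 3.8], [-0.036, -0.009, -0.002, 3.8]]
  ]
}}

```text
clock: 0.93
tcp_pos: [0.3636, 0.2588, 0.2533]
ee_rot: [-3.142, 0.0, 2.105]
force: [1.4, -1.0, -0.1]
opening: 0.0935
grip_force: 0.0
```

>>> {"name": "drive_tool", "arguments": {
  "rows": [
    [[-0.036, -0.007, 0, 3.8], [-0.037, -0.004, 0, 3.8], [-0.037, -0.002, 0, 3.8], [-0.037, 0, 0, 3.8], [-0.037, 0.003, 0, 3.8]]
  ]
}}

```text
clock: 1.35
tcp_pos: [0.4271, 0.0848, 0.2533]
ee_rot: [3.142, -0.0, 1.773]
force: [1.3, -0.9, -0.0]
opening: 0.0942
grip_force: 0.0
```

>>> {"name": "drive_tool", "arguments": {
  "rows": [
    [[-0.037, 0.005, 0, 3.8], [-0.036, 0.008, 0, 3.8], [-0.036, 0.01, 0, 3.8], [-0.035, 0.012, 0, 3.8], [-0.034, 0.015, 0, 3.8]]
  ]
}}

```text
clock: 1.77
tcp_pos: [0.4901, -0.09, 0.2531]
ee_rot: [-3.141, -0.0, 1.44]
force: [0.2, 1.1, 0.4]
opening: 0.094
grip_force: 0.0
```

>>> {"name": "drive_tool", "arguments": {
  "rows": [
    [[-0.033, 0.017, 0, 3.8], [-0.032, 0.019, 0, 3.8], [0, 0, 0, 0], [0, 0, 0, 0]]
  ]
}}

```text
clock: 2.1
tcp_pos: [0.5152, -0.1594, 0.2526]
ee_rot: [-3.14, -0.001, 1.309]
force: [-0.3, 0.6, -0.4]
opening: 0.0938
grip_force: 0.0
```

```bash
sed -i 's/round(v,3) for/round(float(v),3) for/;s/round(-dy\/n,1)/round(float(-dy\/n),1)/' h.py; python3 - <<'E'
from h import *
m=camera_model("wrist");cv2.imwrite("pics/w1.png",get_image("wrist")[:,:,::-1])
plan([.556,-.1664,.20],76)
im=cv2.imread("pics/w1.png");hsv=cv2.cvtColor(im,cv2.COLOR_BGR2HSV)
print("cover",rect(m,cv2.inRange(hsv,(100,110,50),(130,255,255)),.105))
E
```

```text
t 2.15 tcp [ 0.515  -0.1581  0.2527] yaw 75.1 n 2
[0.001, 0.021, 0.026, -0.4],[0.001, 0.021, 0.026, -0.4],
cover ((556.4912109375, -165.39483642578125), (123.02803039550781, 65.63465118408203), 75.49317932128906)
```

View pics/w1.png

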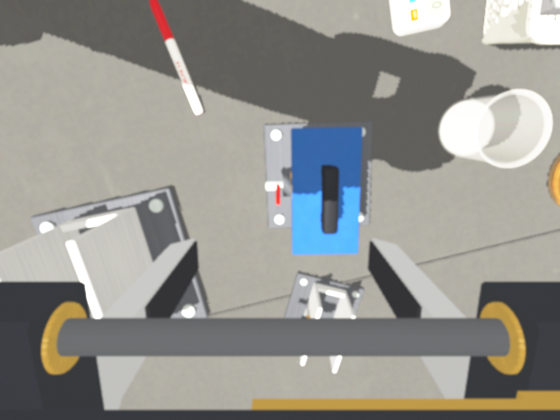

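The wrist view shows the cover at (327,190) with the handle bar at (330,200), the flag at (277,192) and the small decoy at (325,310). This agrees with the top view, so I'll descend onto the handle.

>>> {"name": "drive_tool", "arguments": {
  "rows": [
    [[0.002, 0.02, 0.02, -0.5], [0.001, 0.022, 0.03, 0], [0, 0, 0.03, 0], [0, 0, 0.02, 0], [0, 0, 0, 0]]
  ],
  "hand": 0.2
}}

```text
clock: 2.57
tcp_pos: [0.5535, -0.1625, 0.1481]
ee_rot: [-3.132, -0.002, 1.323]
force: [-0.5, 1.3, -0.7]
opening: 0.0644
grip_force: 0.0
```

```bash
python3 - <<'E'
from h import *
m=camera_model("wrist");im=get_image("wrist")[:,:,::-1];cv2.imwrite("pics/w2.png",im)
plan([.5563,-.1657,.114],75.7,1)
hsv=cv2.cvtColor(im,cv2.COLOR_BGR2HSV)
print("cover",rect(m,cv2.inRange(hsv,(100,110,50),(130,255,255)),.105))
E
```

```text
t 2.62 tcp [ 0.555  -0.1635  0.1511] yaw 75.8 n 1
[-0.002, 0.002, 0.037, 0.1],
cover ((556.3695068359375, -166.33999633789062), (123.93714904785156, 65.6728515625), 75.9251708984375)
```

View pics/w2.png

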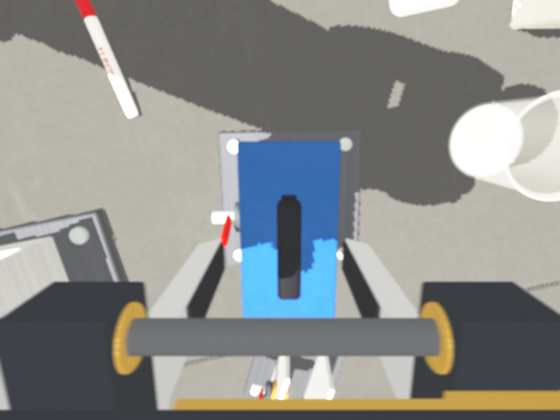

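The bar runs along (289,195–300) between the fingers, so I'll descend, close and lift.

>>> {"name": "drive_tool", "arguments": {
  "rows": [
    [[-0.002, 0.001, 0.02, 0], [0, 0, 0.016, 0], [0, 0, 0, 0], [0, 0, 0, 0]]
  ]
}}

```text
clock: 2.95
tcp_pos: [0.5576, -0.1675, 0.1189]
ee_rot: [3.14, 0.0, 1.321]
force: [-0.4, -0.5, -0.1]
opening: 0.056
grip_force: 0.0
```

>>> {"name": "drive_tool", "arguments": {
  "rows": [
    [[0, 0, 0, 0], [0, 0, 0, 0], [0, 0, 0, 0], [0, 0, 0, 0], [0, 0, 0, 0]]
  ],
  "hand": -1,
  "newtons": 25
}}

```text
clock: 3.37
tcp_pos: [0.5576, -0.1681, 0.1181]
ee_rot: [3.141, 0.0, 1.32]
force: [0.1, 0.2, 0.2]
opening: 0.0265
grip_force: 0.0
```

>>> {"name": "drive_tool", "arguments": {
  "rows": [
    [[0, 0, 0, 0], [0, 0, 0, 0], [0, 0, 0, 0], [0, 0, 0, 0], [0, 0, 0, 0]]
  ]
}}

```text
clock: 3.78
tcp_pos: [0.5571, -0.1679, 0.1175]
ee_rot: [-3.141, 0.0, 1.32]
force: [-1.6, -0.5, 1.9]
opening: 0.0138
grip_force: 25.0
```

```bash
python3 -c "
from h import *
o=observe();print(o['tcp_pos'],o['ee_rot'],o['opening'],o['grip_force'],o['force'])"
```

```text
[ 0.55712838 -0.16789189  0.11752652] [-3.14109570e+00  1.65374145e-05  1.32045778e+00] 0.013820215036033342 24.998908638954163 [-1.56023474 -0.46687085  1.92554169]
```

>>> {"name": "drive_tool", "arguments": {
  "rows": [
    [[0, 0, -0.01, 0], [0, 0, -0.02, 0], [0, 0, -0.03, 0], [0, 0, -0.03, 0], [0, 0, -0.02, 0]]
  ]
}}

```text
clock: 4.2
tcp_pos: [0.5582, -0.1683, 0.231]
ee_rot: [3.138, 0.001, 1.32]
force: [0.4, -0.4, -0.7]
opening: 0.0137
grip_force: 25.0
```

```bash
python3 -c "
from h import *
plan([.490,.160,.215],112,step=.034)"
```

```text
t 4.2 tcp [ 0.5582 -0.1683  0.231 ] yaw 75.7 n 10
[0.03, -0.015, 0.002, -3.6],[0.031, -0.013, 0.002, -3.6],[0.032, -0.011, 0.002, -3.6],[0.032, -0.009, 0.002, -3.6],[0.033, -0.007, 0.002, -3.6],
[0.033, -0.005, 0.002, -3.6],[0.033, -0.002, 0.002, -3.6],[0.034, -0.0, 0.002, -3.6],[0.033, 0.002, 0.002, -3.6],[0.033, 0.004, 0.002, -3.6],
```

>>> {"name": "drive_tool", "arguments": {
  "rows": [
    [[0.015, -0.008, 0.002, -1.8], [0.03, -0.014, 0.002, -3.6], [0.032, -0.011, 0.002, -3.6], [0.032, -0.009, 0.002, -3.6], [0.033, -0.007, 0.002, -3.6]]
  ]
}}

```text
clock: 4.62
tcp_pos: [0.5266, -0.0176, 0.2158]
ee_rot: [-3.14, -0.001, 1.607]
force: [0.6, 0.7, -0.7]
opening: 0.0136
grip_force: 25.0
```

>>> {"name": "drive_tool", "arguments": {
  "rows": [
    [[0.033, -0.006, 0, -3.6], [0.033, -0.004, 0, -3.6], [0.034, -0.002, 0, -3.6], [0.033, 0.001, 0, -3.6], [0.032, 0.003, 0, -3.6]]
  ]
}}

```text
clock: 5.03
tcp_pos: [0.4923, 0.1449, 0.216]
ee_rot: [-3.14, -0.001, 1.922]
force: [-0.1, 0.2, -1.2]
opening: 0.0138
grip_force: 25.0
```

>>> {"name": "drive_tool", "arguments": {
  "rows": [
    [[0.016, 0.003, 0, -1.8], [0, 0, 0, 0], [0, 0, 0, 0], [0, 0, 0, 0]]
  ]
}}

```text
clock: 5.37
tcp_pos: [0.4912, 0.1584, 0.2166]
ee_rot: [-3.14, -0.0, 1.948]
force: [-1.1, -0.4, -0.9]
opening: 0.0137
grip_force: 25.0
```

```bash
python3 - <<'E'
from h import *
m=camera_model("wrist");im=get_image("wrist")[:,:,::-1].copy();cv2.imwrite("pics/w3.png",im)
o=observe();print(o["grip_force"],o["opening"])
yt=22.2;c,s=np.cos(np.radians(yt)),np.sin(np.radians(yt))
hsv=cv2.cvtColor(im,cv2.COLOR_BGR2HSV)
zu=o["tcp_pos"][2]-.0175
print("cover",rect(m,cv2.inRange(hsv,(100,110,50),(130,255,255)),zu+.005))
# draw predicted tray outline and slot
for cx,cy,hx,hy in((.5164,.1872,.077,.07),(.4827,.1736,.038,.067)):
    P=[[cx+c*a*hx-s*b*hy,cy+s*a*hx+c*b*hy,.014] for a,b in((1,1),(1,-1),(-1,-1),(-1,1))]
    cv2.polylines(im,[proj(m,P).astype(int)],True,(0,0,255),1)
cv2.imwrite("pics/w3d.png",im)
plan([.4827,.1736,.1],112.2,1)
E
```

```text
24.99848484992981 0.013874989112217833
cover ((483.498291015625, 177.36134338378906), (65.26790618896484, 85.25685119628906), 21.856422424316406)
t 5.42 tcp [0.4915 0.158  0.2169] yaw 111.6 n 1
[0.018, -0.002, 0.117, -0.6],
```

View pics/w3d.png

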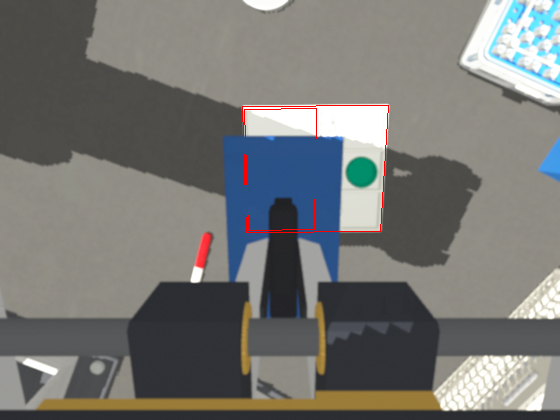

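The red predicted outline lies on the tray and its large compartment, with the cap safely outside at (361,172). The cover needs about 16 mm along tool x.

>>> {"name": "drive_tool", "arguments": {
  "rows": [
    [[0.008, -0.001, 0.02, -0.4], [0.008, -0.001, 0.035, 0], [0, 0, 0.035, 0], [0, 0, 0.035, 0], [0, 0, 0.03, 0]]
  ]
}}

```text
clock: 5.83
tcp_pos: [0.4833, 0.1716, 0.0603]
ee_rot: [-3.14, -0.0, 1.954]
force: [1.0, 0.0, -2.1]
opening: 0.0136
grip_force: 25.0
```

>>> {"name": "drive_tool", "arguments": {
  "rows": [
    [[0, 0, 0, 0], [0, 0, 0, 0], [0, 0, 0, 0]]
  ]
}}

```text
clock: 6.08
tcp_pos: [0.4856, 0.1724, 0.0643]
ee_rot: [3.139, 0.001, 1.955]
force: [0.6, -0.6, -0.1]
opening: 0.0137
grip_force: 25.0
```

```bash
python3 - <<'E'
from h import *
m=camera_model("wrist");im=get_image("wrist")[:,:,::-1].copy()
o=observe();yt=22.2;c,s=np.cos(np.radians(yt)),np.sin(np.radians(yt))
hsv=cv2.cvtColor(im,cv2.COLOR_BGR2HSV)
print("cover",rect(m,cv2.inRange(hsv,(100,110,50),(130,255,255)),o["tcp_pos"][2]-.0125))
plan([.4833,.1721,.0205],112,1)
P=[[.4827+c*a*.038-s*b*.067,.1736+s*a*.038+c*b*.067,.014] for a,b in((1,1),(1,-1),(-1,-1),(-1,1))]
cv2.polylines(im,[proj(m,P).astype(int)],True,(0,0,255),1)
cv2.imwrite("pics/w4.png",im)
E
```

```text
cover ((477.8166198730469, 191.45960998535156), (63.99007797241211, 84.96918487548828), 22.045801162719727)
t 6.13 tcp [0.4861 0.1726 0.065 ] yaw 112.0 n 1
[0.001, -0.003, 0.045, 0.0],
```

View pics/w4.png

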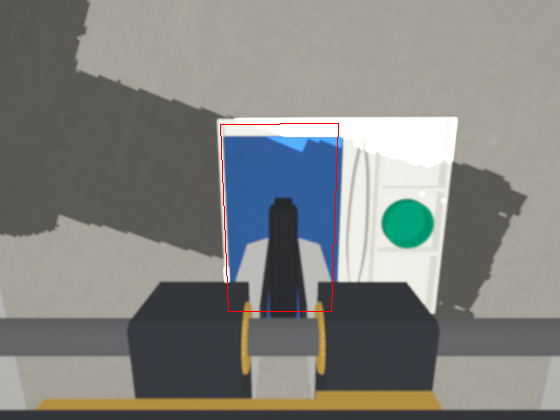

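The cover sits over the slot, about 2.5 mm too far towards the tweezers. I'll correct by 3 mm and lower it.

>>> {"name": "drive_tool", "arguments": {
  "rows": [
    [[0.001, -0.003, 0.01, 0], [0, 0, 0.014, 0], [0, 0, 0.01, 0], [0, 0, 0.004, 0], [0, 0, 0, 0]]
  ]
}}

```text
clock: 6.55
tcp_pos: [0.4801, 0.1725, 0.0237]
ee_rot: [-3.14, -0.0, 1.956]
force: [-0.1, -0.3, -1.5]
opening: 0.0135
grip_force: 25.0
```

>>> {"name": "drive_tool", "arguments": {
  "rows": [
    [[0, 0, 0.002, 0], [0, 0, 0.002, 0], [0, 0, 0, 0], [0, 0, 0, 0]]
  ]
}}

```text
clock: 6.88
tcp_pos: [0.4811, 0.1727, 0.0208]
ee_rot: [3.141, 0.0, 1.956]
force: [0.5, 0.1, -1.3]
opening: 0.0135
grip_force: 25.0
```

```bash
python3 - <<'E'
from h import *
m=camera_model("wrist");im=get_image("wrist")[:,:,::-1].copy()
o=observe();print(o["force"])
hsv=cv2.cvtColor(im,cv2.COLOR_BGR2HSV)
print("cover",rect(m,cv2.inRange(hsv,(100,110,50),(130,255,255)),o["tcp_pos"][2]-.0125))
plan([.4833,.1721,.0205],112,1)
E
```

```text
[ 0.6037387   1.0300941  -2.18893936]
cover ((473.33697509765625, 191.29461669921875), (63.924964904785156, 84.73306274414062), 22.1774959564209)
t 6.93 tcp [0.4811 0.1727 0.0208] yaw 112.1 n 1
[-0.001, 0.002, 0.0, 0.1],
```

>>> {"name": "drive_tool", "arguments": {
  "rows": [
    [[0, 0.001, 0.0005, 0], [0, 0, 0.0005, 0], [0, 0, 0, 0]]
  ]
}}

```text
clock: 7.18
tcp_pos: [0.4815, 0.1729, 0.0205]
ee_rot: [-3.14, 0.0, 1.956]
force: [-5.3, -1.7, 8.2]
opening: 0.0136
grip_force: 25.0
```

>>> {"name": "drive_tool", "arguments": {
  "rows": [
    [[0, 0, 0.0005, 0], [0, 0, 0.0005, 0], [0, 0, 0, 0]]
  ]
}}

```text
clock: 7.43
tcp_pos: [0.4816, 0.1729, 0.0205]
ee_rot: [-3.139, -0.0, 1.956]
force: [-9.5, -3.3, 16.2]
opening: 0.0135
grip_force: 25.0
```

Contact came at exactly the floor height. I'll ease off, release and take a look.

>>> {"name": "drive_tool", "arguments": {
  "rows": [
    [[0, -0.0005, -0.001, 0], [0, 0, 0, 0]]
  ]
}}

```text
clock: 7.6
tcp_pos: [0.4819, 0.1729, 0.0205]
ee_rot: [3.14, 0.0, 1.956]
force: [-1.6, -0.4, 7.4]
opening: 0.014
grip_force: 25.0
```

>>> {"name": "drive_tool", "arguments": {
  "rows": [
    [[0, 0, 0, 0], [0, 0, 0, 0], [0, 0, 0, 0], [0, 0, 0, 0], [0, 0, 0, 0]]
  ],
  "hand": -0.1
}}

```text
clock: 8.02
tcp_pos: [0.4812, 0.1728, 0.0192]
ee_rot: [-3.141, -0.0, 1.956]
force: [-0.2, -0.5, -0.1]
opening: 0.0413
grip_force: 0.0
```

>>> {"name": "drive_tool", "arguments": {
  "rows": [
    [[0, 0, -0.01, 0], [0, 0, -0.02, 0], [0, 0, -0.03, 0], [0, 0, -0.035, 0], [0, 0, -0.035, 0]]
  ]
}}

```text
clock: 8.43
tcp_pos: [0.4807, 0.1727, 0.1511]
ee_rot: [-3.141, -0.0, 1.956]
force: [0.6, 0.5, 0.0]
opening: 0.0425
grip_force: 0.0
```

>>> {"name": "drive_tool", "arguments": {
  "rows": [
    [[0, 0, -0.035, 0], [0, 0, -0.035, 0], [0, 0, -0.02, 0], [0, 0, 0, 0]]
  ],
  "hand": 0.5
}}

```text
clock: 8.77
tcp_pos: [0.4841, 0.1732, 0.2462]
ee_rot: [3.131, 0.003, 1.956]
force: [-0.2, 0.8, 1.4]
opening: 0.0658
grip_force: 0.0
```

```bash
python3 - <<'E'
from h import *
m=camera_model("wrist");im=get_image("wrist")[:,:,::-1].copy()
hsv=cv2.cvtColor(im,cv2.COLOR_BGR2HSV)
print("cover",rect(m,cv2.inRange(hsv,(100,110,50),(130,255,255)),.008))
t=get_image("top")[:,:,::-1].copy();mt=camera_model("top");hsv=cv2.cvtColor(t,cv2.COLOR_BGR2HSV)
k=cv2.inRange(hsv,(100,110,50),(130,255,255));k[:,:190]=0;k[:,300:]=0
print("cover top",rect(mt,k,.008))
u,v=proj(mt,[.5563,-.166,.05])[0].astype(int)
print(u,v)
a=cv2.resize(t[v-50:v+50,u-50:u+50],(390,390),interpolation=cv2.INTER_CUBIC)
b=cv2.resize(im,(400,300));b=cv2.copyMakeBorder(b,0,90,0,0,0)
cv2.imwrite("pics/c5.png",np.hstack([a,b]))
plan([.54,-.12,.23],166)
E
```

```text
cover ((480.1376953125, 174.87197875976562), (63.48230743408203, 118.78677368164062), 22.159128189086914)
cover top ((864.0217895507812, 290.11431884765625), (218.916748046875, 45.608238220214844), 0.9124171733856201)
343 198
t 8.87 tcp [0.4814 0.1728 0.2401] yaw 112.1 n 9
[-0.033, -0.006, 0.001, -6.0],[-0.032, -0.01, 0.001, -6.0],[-0.031, -0.013, 0.001, -6.0],[-0.029, -0.016, 0.001, -6.0],[-0.027, -0.019, 0.001, -6.0],
[-0.025, -0.022, 0.001, -6.0],[-0.023, -0.024, 0.001, -6.0],[-0.02, -0.026, 0.001, -6.0],[-0.017, -0.028, 0.001, -6.0],
```

View pics/c5.png

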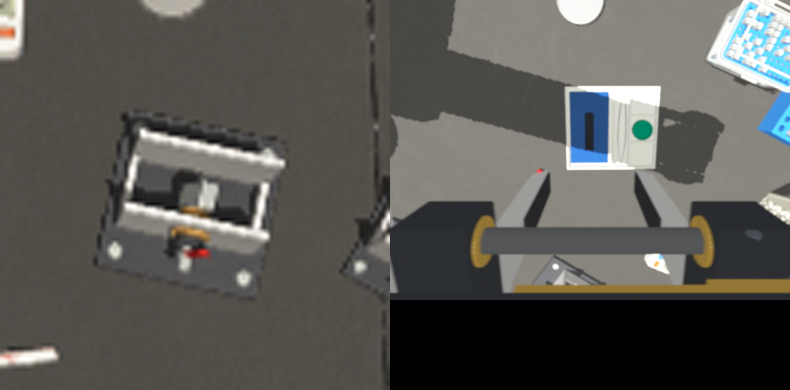

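The cover lies flat in the large compartment (right panel, 590,130). The left panel shows the uncovered bracket, with its gap at (200,190) and the flag leaning right (-y). I'll go above the bracket.

>>> {"name": "drive_tool", "arguments": {
  "rows": [
    [[-0.018, 0, 0, -4], [-0.034, -0.002, 0, -6], [-0.034, -0.006, 0, -6], [-0.033, -0.009, 0, -6], [-0.032, -0.013, 0, -6]]
  ],
  "hand": 0.5
}}

```text
clock: 9.28
tcp_pos: [0.5393, 0.0279, 0.2367]
ee_rot: [-3.139, -0.004, 2.45]
force: [0.7, 0.0, -0.2]
opening: 0.0705
grip_force: 0.0
```

>>> {"name": "drive_tool", "arguments": {
  "rows": [
    [[-0.03, -0.018, 0, -6], [-0.028, -0.02, 0, -6], [-0.025, -0.023, 0, -6], [-0.022, -0.026, 0, -6], [-0.02, -0.028, 0, -2]]
  ]
}}

```text
clock: 9.7
tcp_pos: [0.5962, -0.1341, 0.2364]
ee_rot: [3.141, -0.005, 2.902]
force: [0.3, -0.6, -0.6]
opening: 0.0703
grip_force: 0.0
```

```bash
python3 -c "
from h import *
plan([.600,-.177,.24],166)"
```

```text
t 9.7 tcp [ 0.5962 -0.1341  0.2364] yaw 166.3 n 2
[-0.007, -0.02, -0.002, 0.1],[-0.007, -0.02, -0.002, 0.1],
```

>>> {"name": "drive_tool", "arguments": {
  "rows": [
    [[-0.007, -0.018, 0, 0], [-0.004, -0.012, 0, 0], [0, 0, 0, 0], [0, 0, 0, 0], [0, 0, 0, 0]]
  ]
}}

```text
clock: 10.12
tcp_pos: [0.6003, -0.1633, 0.2387]
ee_rot: [3.141, -0.002, 2.899]
force: [0.2, -0.6, 0.2]
opening: 0.071
grip_force: 0.0
```

```bash
python3 - <<'E'
from h import *
m=camera_model("wrist");im=get_image("wrist")[:,:,::-1].copy()
cv2.imwrite("pics/w6raw.png",im)
yt=-14;c,s=np.cos(np.radians(yt)),np.sin(np.radians(yt))
def W(x,y,z):return [.5563+c*x-s*y,-.166+s*x+c*y,z]
for x in(-31,-25,25,31):
    cv2.polylines(im,[proj(m,[W(x/1e3,-.055,.1),W(x/1e3,.055,.1)]).astype(int)],False,(0,0,255),1)
P=[W(a*.065,b*.065,.008) for a,b in((1,1),(1,-1),(-1,-1),(-1,1))]
cv2.polylines(im,[proj(m,P).astype(int)],True,(0,255,0),1)
u,v=proj(m,W(-.004,0,.062))[0].astype(int);cv2.circle(im,(int(u),int(v)),4,(255,0,255),1)
cv2.imwrite("pics/w6.png",im)
plan(W(-.004,0,.120),166,1)
E
```

```text
t 10.17 tcp [ 0.6004 -0.1632  0.2391] yaw 166.1 n 1
[0.046, -0.013, 0.119, 0.1],
```

View pics/w6.png

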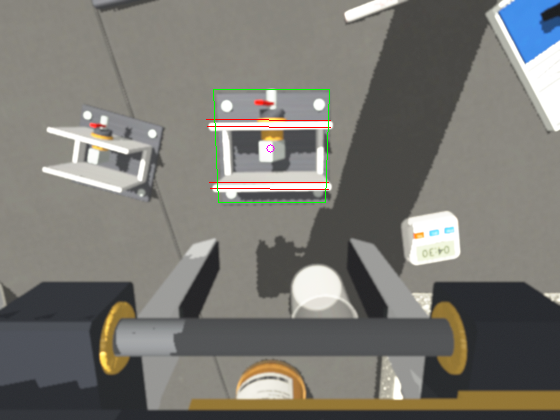

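The overlay lines sit on the plate edges and the base, so the pose is right. The head is at (270,148). I'll move over it and descend.

>>> {"name": "drive_tool", "arguments": {
  "rows": [
    [[0.02, -0.006, 0.02, 0], [0.02, -0.005, 0.03, 0], [0.006, -0.002, 0.035, 0], [0, 0, 0.025, 0], [0, 0, 0, 0]]
  ]
}}

```text
clock: 10.58
tcp_pos: [0.5488, -0.163, 0.1237]
ee_rot: [3.139, -0.01, 2.899]
force: [-1.0, -0.5, 0.1]
opening: 0.0706
grip_force: 0.0
```

>>> {"name": "drive_tool", "arguments": {
  "rows": [
    [[0, 0, 0, 0], [0, 0, 0, 0], [0, 0, 0, 0]]
  ]
}}

```text
clock: 10.83
tcp_pos: [0.5548, -0.1667, 0.1322]
ee_rot: [-3.14, 0.004, 2.899]
force: [0.5, 0.2, -0.5]
opening: 0.0706
grip_force: 0.0
```

```bash
python3 -c "
from h import *
plan([.5524,-.165,.043],166,1)"
```

```text
t 10.83 tcp [ 0.5548 -0.1667  0.1322] yaw 166.1 n 1
[0.003, 0.001, 0.089, 0.1],
```

>>> {"name": "drive_tool", "arguments": {
  "rows": [
    [[0.002, 0.001, 0.01, 0], [0, 0, 0.02, 0], [0, 0, 0.02, 0], [0, 0, 0.015, 0], [0, 0, 0.01, 0]]
  ]
}}

```text
clock: 11.25
tcp_pos: [0.5509, -0.1644, 0.0531]
ee_rot: [3.141, -0.001, 2.898]
force: [0.6, -0.6, -0.1]
opening: 0.0707
grip_force: 0.0
```

>>> {"name": "drive_tool", "arguments": {
  "rows": [
    [[0, 0, 0.005, 0], [0, 0, 0, 0], [0, 0, 0, 0]]
  ]
}}

```text
clock: 11.5
tcp_pos: [0.5519, -0.165, 0.0501]
ee_rot: [-3.141, 0.001, 2.898]
force: [0.8, -0.7, 0.2]
opening: 0.0702
grip_force: 0.0
```

```bash
python3 -c "
from h import *
plan([.5524,-.165,.043],166,1)"
```

```text
t 11.5 tcp [ 0.5519 -0.165   0.0501] yaw 166.1 n 1
[-0.001, 0.0, 0.007, 0.1],
```

>>> {"name": "drive_tool", "arguments": {
  "rows": [
    [[0, 0, 0.004, 0], [0, 0, 0.003, 0], [0, 0, 0, 0], [0, 0, 0, 0]]
  ],
  "hand": 0
}}

```text
clock: 11.83
tcp_pos: [0.5513, -0.1648, 0.0426]
ee_rot: [-3.142, 0.0, 2.898]
force: [-0.5, 0.9, -0.2]
opening: 0.0484
grip_force: 0.0
```

>>> {"name": "drive_tool", "arguments": {
  "rows": [
    [[0, 0, 0, 0], [0, 0, 0, 0], [0, 0, 0, 0], [0, 0, 0, 0], [0, 0, 0, 0]]
  ],
  "hand": -1,
  "newtons": 45
}}

```text
clock: 12.25
tcp_pos: [0.5516, -0.163, 0.0418]
ee_rot: [3.138, 0.0, 2.897]
force: [9.6, 17.8, -5.5]
opening: 0.0175
grip_force: 33.1
```

>>> {"name": "drive_tool", "arguments": {
  "rows": [
    [[0, 0, 0, 0], [0, 0, 0, 0], [0, 0, 0, 0], [0, 0, 0, 0], [0, 0, 0, 0]]
  ]
}}

```text
clock: 12.67
tcp_pos: [0.5521, -0.1626, 0.0418]
ee_rot: [3.137, 0.001, 2.897]
force: [6.1, 7.2, -3.8]
opening: 0.0151
grip_force: 70.1
```

>>> {"name": "drive_tool", "arguments": {
  "rows": [
    [[0, 0, 0, 0], [0, 0, 0, 0], [0, 0, 0, 0], [0, 0, 0, 0], [0, 0, 0, 0]]
  ]
}}

```text
clock: 13.08
tcp_pos: [0.5521, -0.1626, 0.0418]
ee_rot: [3.137, 0.001, 2.898]
force: [7.0, 6.6, -4.2]
opening: 0.0145
grip_force: 70.1
```

```bash
python3 - <<'E'
from h import *
o=observe();print(o["force"],o["ft_torque"])
w=get_image("wrist")[:,:,::-1];mw=camera_model("wrist");t=get_image("side")[:,:,::-1]
u,v=proj(camera_model("side"),[.54,-.16,.08])[0].astype(int)
a=cv2.resize(t[v-50:v+50,u-50:u+50],(390,390),interpolation=cv2.INTER_CUBIC)
b=cv2.copyMakeBorder(cv2.resize(w,(400,300)),0,90,0,0,0)
cv2.imwrite("pics/c7.png",np.hstack([a,b]))
plan([.5524,-.165,.043],166,1)
E
```

```text
[ 6.97201051  6.57617186 -4.15209805] [ 1.34197545 -1.11862165  0.05656704]
t 13.18 tcp [ 0.5521 -0.1626  0.0418] yaw 166.0 n 1
[-0.001, -0.002, -0.001, 0.0],
```

View pics/c7.png

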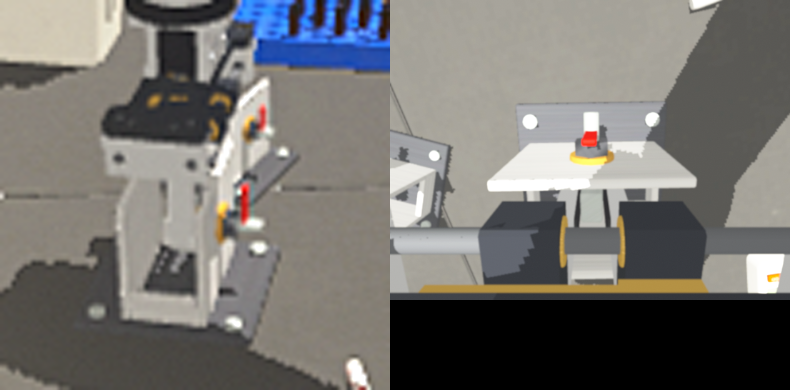

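Both views show the flag straight up ((245,200) on the left, (590,138) on the right). The opening of 14.5 mm matches the head's 14 mm thickness. I'll ease the sideways push and let it settle.

>>> {"name": "drive_tool", "arguments": {
  "rows": [
    [[0, 0.0005, 0, 0], [0, 0.0005, 0, 0], [0, 0.0005, 0, 0], [0, 0, 0, 0], [0, 0, 0, 0]]
  ]
}}

```text
clock: 13.6
tcp_pos: [0.5521, -0.1626, 0.0418]
ee_rot: [3.14, 0.001, 2.898]
force: [5.4, 2.4, -6.0]
opening: 0.0152
grip_force: 70.0
```

>>> {"name": "drive_tool", "arguments": {
  "rows": [
    [[0, 0, 0, 0], [0, 0, 0, 0], [0, 0, 0, 0], [0, 0, 0, 0], [0, 0, 0, 0]]
  ]
}}

```text
clock: 14.02
tcp_pos: [0.5521, -0.1626, 0.0418]
ee_rot: [3.14, 0.001, 2.898]
force: [6.2, 2.9, -7.5]
opening: 0.0154
grip_force: 70.0
```

>>> {"name": "drive_tool", "arguments": {
  "rows": [
    [[0, 0, 0, 0], [0, 0, 0, 0], [0, 0, 0, 0], [0, 0, 0, 0], [0, 0, 0, 0]]
  ]
}}

```text
clock: 14.43
tcp_pos: [0.5521, -0.1626, 0.0418]
ee_rot: [3.14, 0.001, 2.898]
force: [5.9, 2.9, -7.3]
opening: 0.0151
grip_force: 70.0
```

```bash
python3 - <<'E'
from h import *
m=camera_model("wrist");im=get_image("wrist")[:,:,::-1].copy();hsv=cv2.cvtColor(im,cv2.COLOR_BGR2HSV)
k=cv2.inRange(hsv,(0,150,80),(8,255,255));k[:, :380]=0
k=cv2.inRange(hsv,(0,150,80),(8,255,255))
q=big(k);print(q.min(0),q.max(0),q.mean(0))
E=m["extrinsics"];c0=-E[:3,:3].T@E[:3,3];c,s=np.cos(np.radians(-14)),np.sin(np.radians(-14))
for x in(-.045,-.05):
    n=np.array([c,s,0]);p0=np.array([.5563,-.166,0])+n*x
    for px in([q[:,0].mean(),q[:,1].min()],q.mean(0),[q[:,0].mean(),q[:,1].max()]):
        d=np.r_[(px[0]-m["cx"])/m["fx"],(px[1]-m["cy"])/m["fy"],1]@E[:3,:3]
        P=c0+d*(n@(p0-c0))/(n@d);r=P-p0;print(x,"y",r[:2]@[-s,c],"z",r[2])
E
```

```text
[267 184] [289 204] [279.33802817 194.38028169]
-0.045 y -7.499812864471038e-05 z 0.0460985035115134
-0.045 y 0.0001727161660585766 z 0.07260590393588706
-0.045 y 0.00034560154638479116 z 0.09110601516005704
-0.05 y 0.00019533160850551757 z 0.07503123538746972
-0.05 y 0.00040202271653707466 z 0.09714882844487661
-0.05 y 0.0005462770917837045 z 0.1125851943284476
```

The flag is within about 0.5 mm of the vertical plane through the bolt axis, so the head is upright and firmly held.

```bash
python3 -c "
from cell import order
print(order.sign_off())"
```

```text
the job is handed in; nothing more can be done
None
```

The job is handed in: the blue cover lies flat in the tray's large compartment, and the gripper is still holding the bolt head firmly upright; I touched nothing else on the bench or in the tray.

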